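Draw back the ratchet plunger of a pastry filler

TASK

The sloping pastry filler has to be opened up for refilling. Lift its ratchet pawl well clear of the toothed rod and leave it standing raised, then pull the plunger rod by its palm plate all the way back, up the slope to its stop, and let go. Do not knock the bowl, jug or cake ring beside it out of place.

Things in the scene. Friction and masses are not known exactly. Their poses are not given: they have to be found in the camera images.
- filler: Pastry filler fixed to the table: white base 240 x 130 x 12 mm, steel posts, steel barrel (56 mm diameter, collars 64), above it an open-topped white ratchet head 46 mm wide. Barrel, head and rod share one axis rising 35 degrees from level towards this body's +x; y is level across, z up. Origin on the table, 210 mm straight below where the rod axis leaves the head's upper end.
- rod_exit (a point): Point on the rod axis at the head's upper end (axes as the filler). With s measured from here up along the axis and n square to it, upward: head s -100 to 0 mm; its cheeks reach n 41 at s -57 to -23; barrel s -240 to -100, nozzle to -275; the pawl's pivot, a level pin along the filler's y, is at s -40, n 30.
- pawl (a joint): Pawl's hinge angle, rad: 0 down, its nose between the teeth and the rod blocked (it cannot be forced); nose free of the teeth from about 0.2; 0.7 upper stop. Growing angle swings the tab up and over towards the palm plate, about the pivot (positive turn about the filler's y). The hinge is stiff: 2 to 3 N upward at the tab moves it, and it stays where it is left.
- pawl_tab (a point): Centre of the black tab at the free lower end of the pawl's cranked lever: 32 mm long, 24 wide (along y), 18 thick, both sides free. It is 75 mm down the slope from the pivot and 38 mm further out (s -115, n 68 when down), its underside 27 mm clear of the barrel's collar. Axes turn with the pawl; when down: x up along the rod, y along the pivot, z square to the rod, upward.
- plunger (a joint): How far the plunger is drawn, m: 0 home, 0.08 back at its stop. It slides up along the rod axis with seal friction (8 to 12 N in all to draw it) and stays where it is left. With the pawl down it moves at most about 5 mm.
- palm_plate (a point): Grip point in the white palm plate at the top of the toothed rod (rod 20 mm wide, tooth tops 8 mm over the axis). The plate is square to the rod, so leans back 35 degrees: 14 thick, 90 wide, from 18 below to 62 mm above the axis. Point: mid-thickness and width, 42 mm above the axis; s 55 when home, free both sides. Axes: x up along the rod (pull this way), y across, z square to it, upward.
- bowl: Bystander: loose steel bowl, rim diameter 120 mm, 55 mm high; origin under its centre, z up.
- jug: Bystander: loose white plastic jug with a handle, 90 mm diameter, 120 mm high; origin under its centre, z up.
- cake_ring: Bystander: loose steel cake ring, 120 mm diameter, 50 mm high; origin at the centre of its underside, z up.

How it is judged (in metres and radians):
On the way:
1. the pawl is lifted clear while the plunger is still home (value of joint pawl above 0.25 rad and value of joint plunger below 0.012 m), for 0.2 s.
At the end, for the whole second after the job is handed in: The plunger is drawn back at least 72 of its 80 mm and at rest, and the pawl stands raised by more than 0.25 rad (value of joint plunger above 0.072 m and value of joint pawl above 0.25 rad and velocity of joint plunger between -0.01 and 0.01 m/s); the robot touches nothing.
It fails at once if the bowl is shifted by more than 40 mm (distance of bowl from where it was at the start of the episode above 0.04 m).
It fails at once if the jug is shifted by more than 40 mm (distance of jug from where it was at the start of the episode above 0.04 m).
It fails at once if the cake ring is shifted by more than 40 mm (distance of cake_ring from where it was at the start of the episode above 0.04 m).
It also fails if it takes over 45 s, if anything falls off the work surface, if the arm or the gripper's body presses on something with over 40 N, if the wrist force passes 120 N, or if a joint passes its speed limit or range.

ROBOT

A 7-joint arm with a two-finger parallel gripper is mounted at the origin on the work surface. World frame = base frame: x ahead of the robot, y to its left, z up, the work surface at z = 0. Lengths are in mm, angles in rad, forces in N, time in s.
With the tool pointing down it reaches from about 425 to 1025 mm from the base axis. Payload 3.6 kg.
Tool frame: the origin (TCP) lies at the very end of the fingers, on their centre line; the grasp point (between the pads) lies env.grip_depth behind it (env.grip_depth is the distance from the TCP to the grasp point, in mm); y points along the fingers, z is the direction in which the jaws open and shut, and the axes are right-handed (so a half turn about y gives the same grasp; the last joint's range is limited). The gripper opens to 85 mm and grips with 20 to 120 N. Pads are 22 mm wide; open, the fingers measure 114 mm over their backs; the gripper's body (76 mm by 85 mm) begins 54 mm behind the grasp point. The pads swing forward as they close: fully open they stand 13 mm farther back than shut.
Start: joints at [1.165, 0.591, 0.048, 1.609, -0.033, 0.943, -0.034], TCP at [222.411, -690.045, 231.302] pointing down, gripper open.
Joint ranges: [-2.69, 2.69], [-0.47, 2.24], [-1.27, 1.36], [0.19, 2.51], [-1.53, 4.68], [0.08, 2.07], [-3.09, 3.09]. Speed limits (rad/s): [2.57, 2.57, 3.14, 3.14, 3.14, 3.14, 3.14].

INTERFACE

Orientations are given as [roll, pitch, yaw] about the fixed x, y, z axes, in that order (R = Rz(yaw) Ry(pitch) Rx(roll)).
In Python, from station import env gives the robot as it stands. The module is installed in compiled form; this text tells all that it offers.
- The arm moves only by the tool send_rows, never from a script. Its argument "moves" is a list of rows, each a list of 2 entries, a list of its own where there are three numbers: the shift along the world's x, y, z in mm, then the turn about the world's z in degrees. A call has exactly 10 rows; each row shifts and turns the commanded pose from where the row before left it; what a row does not reach is not made up. A row lasts 1/12 s, in which the tool goes at most 41.7 mm and 7.16 degrees, less where a joint would pass 70% of its speed; a pose out of reach is approached as far as the arm can. A call is refused whole if a number of a shift passes 41.7 or a number of a turn 7.16, either way. A call with a gripper value outside its range is refused whole. "jaw" is the finger opening in mm, from 0 to 85.4, set as the call begins (left out, the last holds). The fingers move at their own pace and stop on an object; "newtons" is the grip in N (left out, the last holds). Time passes only in rows, so rows that do not move let the fingers close, or fill a call up. It gives the time, the measured TCP pose, the force and the opening at its end, in the units of the state.
- env.sense(): the state, without advancing time (a new reading comes with each control period).
- env.grab_frame(name): name is "scene" or "side" or "wrist"; returns the picture (480x640x3 uint8, red, green, blue); there is no depth.
- env.calibration(name): a dict with "fx", "fy", "cx", "cy" (pixels), "xyz" and "orientation" of the camera in the world. Camera axes: x right, y down, z forward; pixel columns grow to the right and rows downward; lengths in mm; the calibration is good to about 2 mm. A picture is of the moment at which its call begins: read the wrist's pose just before it. calibration takes no time and is no camera call; for the wrist camera it gives the pose at the moment of the call.
- env.finish_job(): hands the job in, once; it reports no verdict.
Trained networks look in the newest picture that a camera, given by its name, has taken for a name from the list of things; names that differ only in an ending like _2 or _b are one class to them, and where a whole thing is asked for, a point or a joint stands for the part that bears it (a point fixed in the world has none). Each returns a list of dicts, best first, with "conf" (0 to 1); they miss things now and then, are a little off and sometimes report something else, mostly with a low value. They report only what shows in the picture. A call takes as long as a camera call.
- env.look_for(camera, query): "box" ([left, top, width, height] in pixels, round what is visible of it).
- env.trace(camera, query): "pixels" (480x640 bool, what is visible of it) and "box" ([left, top, width, height] in pixels, round what is visible of it).
- env.tip_of(camera, query): "centre" ([column, row] in pixels: a listed point, or the origin of a listed thing).
The state is a dict: "time": time; "joint_pos": joint angles; "joint_vel": joint speeds; "effort": joint torques, N m; "tool_pos": TCP position; "tool_rot": TCP orientation; "force": force on the tool from outside, world axes, zero at the start; "wrist_torque": the same for the moment, N m; "width": opening from 0.0 (shut) to 1.0 (fully open).
Only numpy, scipy, OpenCV 4.12 (cv2) and the standard library are available. Lean on these libraries where they do the work, as an engineer would, in place of code of your own. Each camera call takes 0.05 s, during which the arm holds its last target.

## Working session

There is one attempt and no reset: what is moved stays moved. The work goes in short steps, Python scripts to look and compute and a tool call to move; the robot and the scene stay as the last step left them, time stands still between calls to the robot, and variables do not carry over. Pictures are saved under pics/ and viewed, and the job is handed in when it is done.

Besides the shell and the picture viewer there is one more tool, called after ">>>" as a command line: name --argument value ..., lists and objects as JSON in quotes. send_rows: Moves the arm, as the interface text tells. Its arguments: {"type":"object","properties":{"moves":{"type":"array","items":{"type":"array"}},"jaw":{"type":"number"},"newtons":{"type":"number"}},"required":["moves"]}

```bash
mkdir -p pics; python3 - <<'E'
from station import env
import cv2
s=env.sense(); print({k:(v if k in('time','width') else [round(float(x),3) for x in v]) for k,v in s.items()}, env.grip_depth)
for n in ['scene','side','wrist']:
    im=env.grab_frame(n); cv2.imwrite(f'pics/{n}0.png',im[:,:,::-1]); print(n,env.calibration(n))
    if n=='wrist': continue
    for q in ['filler','rod_exit','pawl_tab','palm_plate','bowl','jug','cake_ring']:
        print(q,[(t['centre'],round(t['conf'],2)) for t in env.tip_of(n,q)[:2]])
E
```

```text
{'time': 0.0, 'joint_pos': [1.166, 0.592, 0.048, 1.61, -0.033, 0.943, -0.034], 'joint_vel': [-0.0, 0.0, 0.001, -0.001, 0.0, 0.0, -0.001], 'effort': [-0.0, -54.869, 1.546, -19.812, 0.009, 0.009, 0.0], 'tool_pos': [222.15, -689.247, 230.147], 'tool_rot': [-1.573, -0.0, -2.83], 'force': [1.154, 0.103, 0.259], 'wrist_torque': [-0.05, -0.021, 0.003], 'width': 0.9982615742056435} 18.700000000000003
scene {'fx': 524.4159187749441, 'fy': 524.4159187749441, 'cx': 318.1324087280326, 'cy': 241.82317473996434, 'xyz': array([1212.49124229,  209.46237838,  754.60242181]), 'orientation': array([-2.25570365,  0.00653252,  1.83062065])}
filler [([344.5, 334.9], 0.67)]
rod_exit []
pawl_tab [([387.2, 211.6], 0.57)]
palm_plate [([342.7, 217.3], 0.96)]
bowl [([257.3, 312.6], 0.7)]
jug [([306.7, 260.3], 0.89)]
cake_ring [([427.6, 359.9], 0.85)]
side {'fx': 439.2813637084018, 'fy': 439.2813637084018, 'cx': 314.9617702480688, 'cy': 237.93744520899406, 'xyz': array([164.75040278, 580.32247361, 736.93669854]), 'orientation': array([-2.2769894 ,  0.02398032, -2.57413769])}
filler [([287.0, 310.0], 0.66)]
rod_exit [([279.5, 232.9], 0.8)]
pawl_tab [([326.5, 275.8], 0.57)]
palm_plate [([272.0, 201.9], 0.95), ([327.7, 274.9], 0.21)]
bowl [([329.2, 258.0], 0.71)]
jug [([391.0, 300.9], 0.97)]
cake_ring [([230.8, 350.9], 0.61)]
wrist {'fx': 375.5594840716055, 'fy': 375.5594840716055, 'cx': 318.4431941340465, 'cy': 243.66985862938247, 'xyz': array([ 298.94320448, -666.29228686,  373.10821097]), 'orientation': array([ 2.81918237e+00, -9.15307565e-04, -1.25943704e+00])}
```

View pics/scene0.png

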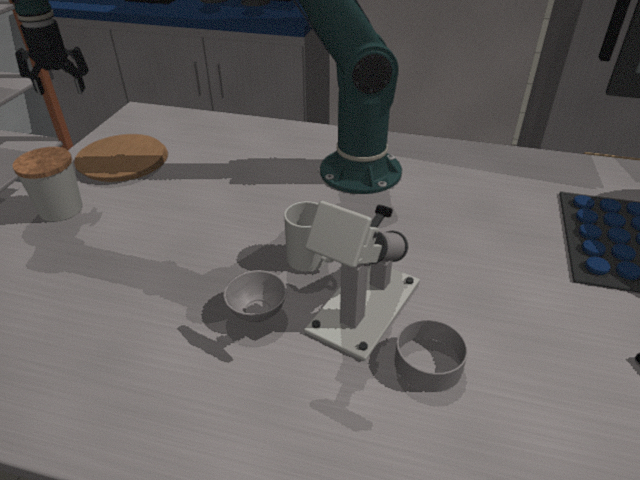

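View pics/side0.png

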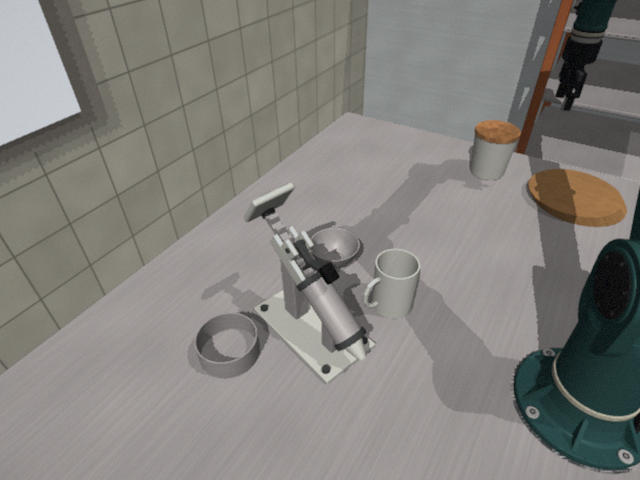

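```bash
cat > h.py <<'E'
import numpy as np
from scipy.spatial.transform import Rotation as R
from station import env
def ray(cam,uv):
    c=env.calibration(cam); d=np.array([(uv[0]-c['cx'])/c['fx'],(uv[1]-c['cy'])/c['fy'],1.])
    d=R.from_euler('xyz',c['orientation']).apply(d); return np.array(c['xyz']),d/np.linalg.norm(d)
def onz(cam,uv,z):
    o,d=ray(cam,uv); return o+d*(z-o[2])/d[2]
def tri(a,b):
    (o1,d1),(o2,d2)=a,b
    t=np.linalg.lstsq(np.c_[d1,-d2],o2-o1,rcond=None)[0]
    p,q=o1+d1*t[0],o2+d2*t[1]; return (p+q)/2,np.linalg.norm(p-q)
def proj(cam,P):
    c=env.calibration(cam); X=R.from_euler('xyz',c['orientation']).inv().apply(np.atleast_2d(P)-c['xyz'])
    return np.c_[X[:,0]/X[:,2]*c['fx']+c['cx'],X[:,1]/X[:,2]*c['fy']+c['cy']]
E
python3 - <<'E'
from h import *
np.set_printoptions(precision=1,suppress=True)
S=dict(filler=([344.5,334.9],[287,310]),tab=([387.2,211.6],[326.5,275.8]),palm=([342.7,217.3],[272,201.9]),bowl=([257.3,312.6],[329.2,258]),jug=([306.7,260.3],[391,300.9]),ring=([427.6,359.9],[230.8,350.9]))
for k,(a,b) in S.items(): print(k,*tri(ray('scene',a),ray('side',b)),onz('scene',a,0),onz('side',b,0))
E
```

```text
filler [570.3  87.5  -7.1] 6.38548286074028 [574.2  85.7   0. ] [566.7  95.7   0. ]
tab [443.5 129.8 199.9] 0.5200301766651362 [166.  100.8   0. ] [547.3 -37.4   0. ]
palm [585.1  80.9 276.5] 7.992187655027744 [215.8   0.7   0. ] [ 835.9 -210.1    0. ]
bowl [569.3 -87.5   7.6] 2.2199852379081433 [561.8 -91.6   0. ] [573.5 -93.    0. ]
jug [386.  -42.7  -0.6] 4.307446131205503 [388.7 -40.4   0. ] [385.6 -44.9   0. ]
ring [598.3 242.1   5.3] 1.9625551047407892 [593.5 241.4   0. ] [601.6 240.7   0. ]
```

```bash
python3 - <<'E'
import cv2,numpy as np
a=cv2.imread('pics/scene0.png')[190:380,285:435]; b=cv2.imread('pics/side0.png')[175:390,220:400]
cv2.imwrite('pics/z1.png',cv2.resize(a,None,fx=3.15,fy=3.15,interpolation=cv2.INTER_CUBIC)); cv2.imwrite('pics/z2.png',cv2.resize(b,None,fx=2.75,fy=2.75,interpolation=cv2.INTER_CUBIC))
E
```

```text
(no output)
```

View pics/z1.png

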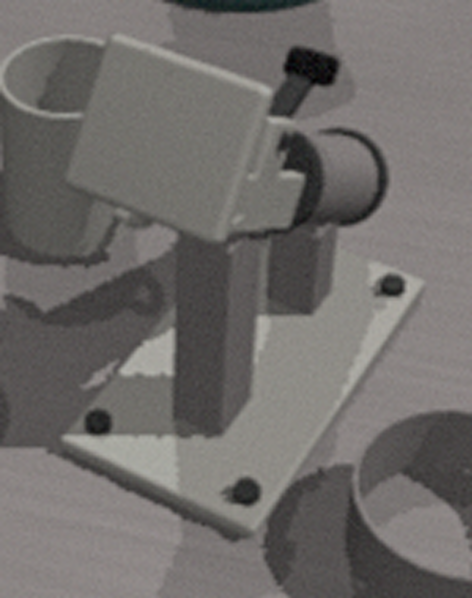

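View pics/z2.png

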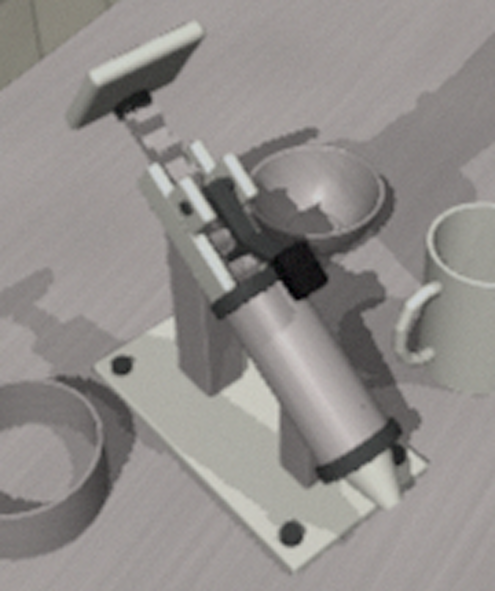

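```bash
cat >> h.py <<'E'
c35,s35=np.cos(np.radians(35)),np.sin(np.radians(35))
def snw(s,n,y,F):
    x,yy,yaw=F; X=s*c35-n*s35; Z=210+s*s35+n*c35
    return np.array([x+X*np.cos(yaw)-y*np.sin(yaw),yy+X*np.sin(yaw)+y*np.cos(yaw),Z])
E
python3 - <<'E'
from h import *
from scipy.optimize import least_squares
np.set_printoptions(precision=1,suppress=True)
z1=lambda u,v:(285+u/3.15,190+v/3.15); z2=lambda u,v:(220+u/2.75,175+v/2.75)
P=[('scene',z1(112,36),(62,62,-45)),('scene',z1(270,93),(62,62,45)),('scene',z1(220,240),(62,-18,45)),('scene',z1(68,185),(62,-18,-45)),
('side',z2(200,28),(55,62,-45)),('side',z2(95,75),(55,62,45)),('side',z2(72,122),(48,-18,45)),
('scene',z1(312,67),(-115,68,0)),('side',z2(300,270),(-115,68,0))]
B=[('scene',z1(423,280),-1,1),('scene',z1(250,528),1,1),('scene',z1(62,437),1,-1),('side',z2(95,367),1,1),('side',z2(295,570),-1,1),('side',z2(428,463),-1,-1)]
def f(p):
    F=p[:3]; r=[]
    for c,uv,q in P: r.append(proj(c,snw(*q,F))[0]-uv)
    for c,uv,a,b in B:
        X=p[3]+120*a;Y=65*b
        w=[F[0]+X*np.cos(F[2])-Y*np.sin(F[2]),F[1]+X*np.sin(F[2])+Y*np.cos(F[2]),12]; r.append(proj(c,w)[0]-uv)
    return np.ravel(r)
s=least_squares(f,[565,88,-.33,-80],loss='soft_l1'); print(s.x[:2],s.x[2],np.degrees(s.x[2]),s.x[3]); print(f(s.x).reshape(-1,2))
F=s.x[:3]
for q in [(0,0,0),(55,42,0),(135,42,0),(-115,68,0),(-40,30,0)]: print(q,snw(*q,F))
E
```

```text
[570.5  84.9] -0.2949219255243352 -16.897781618415998 -80.79043144723701
[[-1.6 -1.8]
 [ 0.6 -1.7]
 [-0.3  2.9]
 [-2.9  0.1]
 [ 1.8 -0.6]
 [-0.8  2. ]
 [-0.3  5.6]
 [-0.2 -0.2]
 [-0.3  0.5]
 [ 1.  -0.6]
 [ 1.5  0.6]
 [-0.8  0.1]
 [-1.4 -1.1]
 [ 0.1  0.2]
 [ 0.8 -0.1]]
(0, 0, 0) [570.5  84.9 210. ]
(55, 42, 0) [590.5  78.8 276. ]
(135, 42, 0) [653.2  59.7 321.8]
(-115, 68, 0) [443.  123.6 199.7]
(-40, 30, 0) [522.7  99.4 211.6]
```

>>> send_rows --moves '[[[20, 28, 14], -3], [[20, 28, 14], -3], [[20, 28, 14], -3], [[20, 28, 14], -3], [[20, 28, 14], -3], [[20, 28, 14], -3], [[20, 28, 14], -3], [[20, 28, 14], -3], [[20, 28, 14], -3], [[20, 28, 14], -3]]' --jaw 85 --newtons 40

```text
time: 1.68
tool_pos: [423.1, -408.5, 372.2]
tool_rot: [-1.571, 0.0, 2.927]
force: [-0.3, -0.4, 0.3]
width: 0.996
```

>>> send_rows --moves '[[[5, 36, 0], -1], [[5, 36, 0], -1], [[5, 36, 0], -1], [[5, 36, 0], -1], [[5, 36, 0], -0.6], [[0, 36, 0], 0], [[0, 36, 0], 0], [[0, 36, 0], 0], [[0, 36, 0], 0], [[0, 36, 0], 0]]'

```text
time: 2.52
tool_pos: [447.0, -48.4, 371.7]
tool_rot: [-1.571, 0.001, 2.849]
force: [1.0, -0.7, 0.3]
width: 0.99
```

>>> send_rows --moves '[[[0, 36, 0], 0], [[0, 36, 0], 0], [[0, 36, 0], 0], [[0, 30, 0], 0], [[-5, 20, 0], 0], [[0, 10, 0], 0], [[0, 4, 0], 0], [[0, 0, 0], 0], [[0, 0, 0], 0], [[0, 0, 0], 0]]'

```text
time: 3.35
tool_pos: [442.8, 120.1, 371.2]
tool_rot: [-1.57, 0.0, 2.846]
force: [0.1, -1.3, 0.7]
width: 0.995
```

```bash
python3 - <<'E'
from h import *
import cv2
s=env.sense();print(s['tool_pos'],s['tool_rot'],s['joint_pos'])
im=env.grab_frame('wrist'); cv2.imwrite('pics/w1.png',im[:,:,::-1])
print(proj('wrist',snw(-115,68,0,(570.5,84.9,-.295))), env.tip_of('wrist','pawl_tab')[:2])
t=env.trace('wrist','pawl_tab')[:1]; print([ (x['box'],x['conf']) for x in t])
E
```

```text
[442.75408624 120.05799598 371.22435215] [-1.57002387e+00  1.10329814e-04  2.84638435e+00] [-0.11696364  0.10025171 -0.26926507  2.00348152  0.03161609  1.04206687
 -2.26690843]
[[312.42003673 218.39802976]] [{'centre': [317.3, 216.4], 'conf': 0.72}]
[]
```

View pics/w1.png

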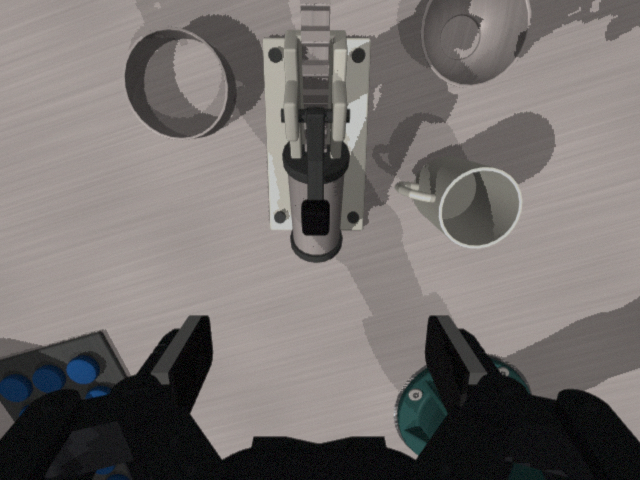

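>>> send_rows --moves '[[[0, 2, -25], 0], [[0, 0, -25], 0], [[0, 0, -25], 0], [[0, 0, -25], 0], [[0, 0, -25], 0], [[0, 0, -24], 0], [[0, 0, -20], 0], [[0, 0, -12], 0], [[0, 0, -8], 0], [[0, 0, 0], 0]]' --jaw 85

```text
time: 4.33
tool_pos: [441.7, 123.2, 181.0]
tool_rot: [-1.569, -0.003, 2.849]
force: [-0.9, -0.3, -0.2]
width: 0.991
```

```bash
python3 - <<'E'
from h import *
import cv2
s=env.sense();print(s['tool_pos'],s['force'])
im=env.grab_frame('wrist'); cv2.imwrite('pics/w2.png',im[:,:,::-1])
E
```

```text
[441.69815438 123.16293593 180.96196648] [-0.88488378 -0.32557509 -0.2305093 ]
```

View pics/w2.png

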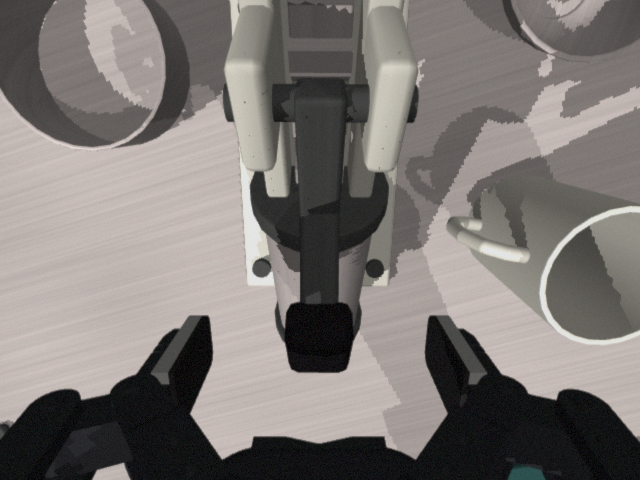

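>>> send_rows --moves '[[[0, 0, 0], 0], [[0, 0, 0], 0], [[0, 0, 0], 0], [[0, 0, 0], 0], [[0, 0, 0], 0], [[0, 0, 0], 0], [[0, 0, 0], 0], [[0, 0, 0], 0], [[0, 0, 0], 0], [[0, 0, 0], 0]]' --jaw 15 --newtons 30

```text
time: 5.22
tool_pos: [442.4, 123.1, 182.9]
tool_rot: [-1.57, 0.0, 2.849]
force: [-0.8, -2.2, 5.3]
width: 0.274
```

>>> send_rows --moves '[[[0, 0, 5], 0], [[0, 0, 5], 0], [[0, 0, 5], 0], [[0, 0, 5], 0], [[0, 0, 5], 0], [[1, 0, 5], 0], [[1, -1, 5], 0], [[2, 0, 5], 0], [[1, -1, 4], 0], [[0, 0, 0], 0]]'

```text
time: 6.05
tool_pos: [447.3, 121.7, 227.1]
tool_rot: [-1.57, -0.0, 2.849]
force: [0.3, -4.4, -1.7]
width: 0.271
```

```bash
python3 - <<'E'
from h import *
import cv2
s=env.sense();print(s['tool_pos'],s['force'])
im=env.grab_frame('side'); cv2.imwrite('pics/s2.png',cv2.resize(im[150:350,200:440,::-1],None,fx=3,fy=3))
E
```

```text
[447.28679895 121.65318473 227.11135208] [ 0.27381083 -4.37860336 -1.74983787]
```

View pics/s2.png

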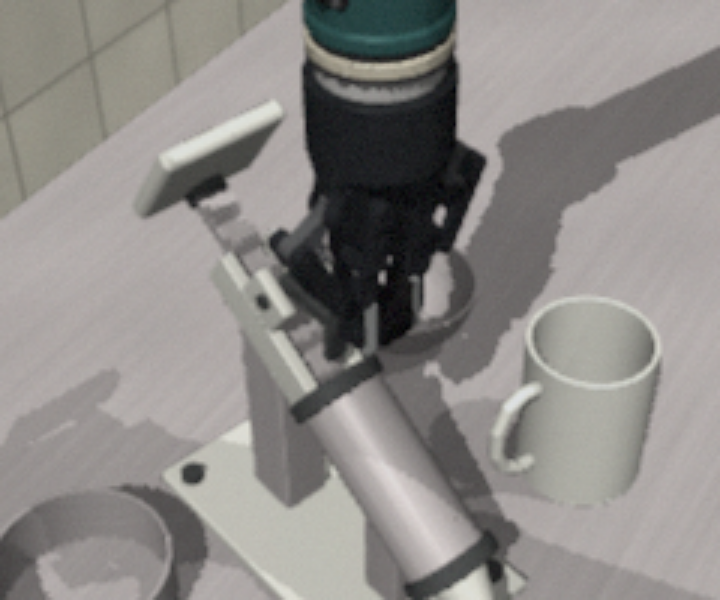

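>>> send_rows --moves '[[[0, 0, 0], 0], [[0, 0, 0], 0], [[0, 0, 0], 0], [[0, 0, 0], 0], [[0, 0, 0], 0], [[0, 0, 12], 0], [[0, 0, 25], 0], [[0, 0, 30], 0], [[0, 0, 30], 0], [[0, 0, 30], 0]]' --jaw 75

```text
time: 6.93
tool_pos: [447.1, 122.2, 354.6]
tool_rot: [-1.571, -0.0, 2.85]
force: [0.0, 1.2, 1.2]
width: 0.882
```

```bash
python3 - <<'E'
from h import *
import cv2
s=env.sense();print(s['tool_pos'],s['tool_rot'],s['force'],s['width'])
im=env.grab_frame('side'); cv2.imwrite('pics/s3.png',cv2.resize(im[150:350,200:440,::-1],None,fx=3,fy=3))
print(env.tip_of('side','pawl_tab')[:2],env.tip_of('side','palm_plate')[:1])
im=env.grab_frame('scene'); a=env.tip_of('scene','pawl_tab'); print(a)
for th in (0,.25,.4,.5,.6):
    p=snw(-40-75*np.cos(th)+38*np.sin(th),30+38*np.cos(th)+75*np.sin(th),0,(570.5,84.9,-.295)); print(th,proj('side',p),proj('scene',p))
E
```

```text
[447.08736746 122.23715353 354.63302719] [-1.57101149e+00 -2.96090101e-04  2.85022841e+00] [0.00304914 1.2351922  1.15658405] 0.8820158788645015
[{'centre': [330.6, 257.7], 'conf': 0.88}] [{'centre': [268.3, 198.8], 'conf': 0.69}]
[{'centre': [387.4, 196.7], 'conf': 0.84}]
0 [[328.72750455 273.66337617]] [[383.91087433 211.12887383]]
0.25 [[328.82258443 264.98234985]] [[384.85983011 201.44190817]]
0.4 [[327.87897363 258.9342088 ]] [[384.80249568 196.275664  ]]
0.5 [[326.83277558 254.64307702]] [[384.49382696 193.17283091]]
0.6 [[325.46168645 250.20399895]] [[383.96615883 190.38261557]]
```

View pics/s3.png

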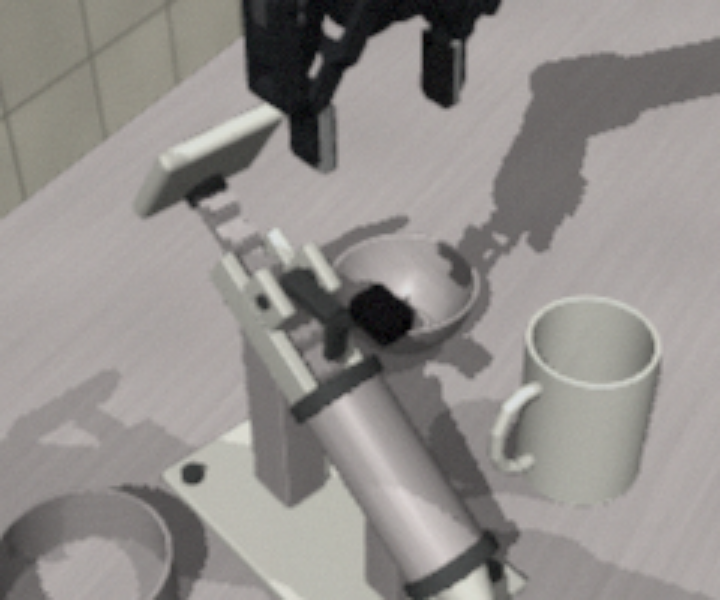

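>>> send_rows --moves '[[[14, -4, 2], 7], [[14, -4, 2], 7], [[14, -4, 2], 7], [[14, -4, 2], 7], [[14, -4, 0], 7], [[14, -4, 0], 7], [[14, -4, 0], 7], [[14, -4, 0], 7], [[14, -4, 0], 7], [[14, -4, 0], 7]]' --jaw 85

```text
time: 8.02
tool_pos: [587.0, 81.6, 358.9]
tool_rot: [-1.574, -0.003, -2.205]
force: [0.1, -0.3, 0.1]
width: 0.996
```

>>> send_rows --moves '[[[5, -4, 0], 7], [[0, 0, 0], 7], [[0, 0, 0], 6], [[0, 0, 0], 0], [[0, 0, 0], 0], [[0, 0, 0], 0], [[0, 0, 0], 0], [[0, 0, 0], 0], [[0, 0, 0], 0], [[0, 0, 0], 0]]'

```text
time: 8.85
tool_pos: [592.4, 78.1, 361.4]
tool_rot: [-1.571, -0.0, -1.863]
force: [0.7, 0.2, 0.2]
width: 0.996
```

```bash
python3 - <<'E'
from h import *
import cv2
s=env.sense();print(s['tool_pos'],s['tool_rot'],s['force'],s['joint_pos'])
im=env.grab_frame('wrist'); cv2.imwrite('pics/w4.png',im[:,:,::-1])
F=(570.5,84.9,-.295)
print(proj('wrist',[snw(48,62,-45,F),snw(48,62,45,F),snw(62,62,-45,F),snw(62,-18,-45,F),snw(62,-18,45,F)]))
E
```

```text
[592.35058294  78.0598527  361.39206837] [-1.57055870e+00 -8.17089260e-05 -1.86304097e+00] [0.71673713 0.19624503 0.16855106] [ 0.14539151  0.33449305 -0.46644356  1.74448589  0.16651461  1.10160029
 -0.66661425]
[[289.46866725 320.94574515]
 [285.97828425 181.98048986]
 [306.80900498 327.53585766]
 [367.05319554 283.93377476]
 [372.49634686 169.20723773]]
```

View pics/w4.png

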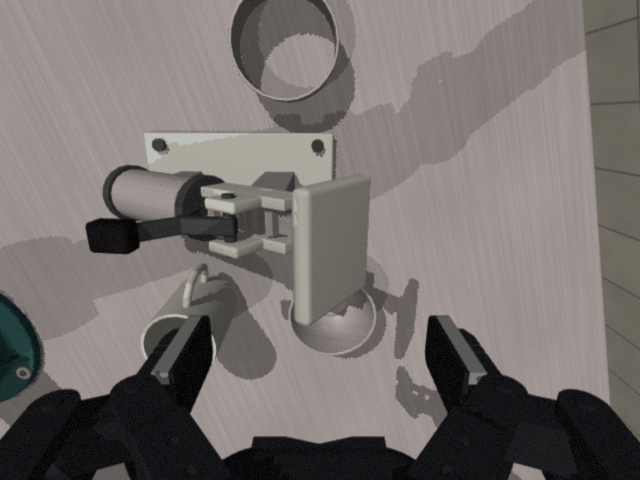

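>>> send_rows --moves '[[[0, 0, -15], 0], [[0, 0, -15], 0], [[0, 0, -15], 0], [[0, 0, -15], 0], [[0, 0, -15], 0], [[0, 0, -12], 0], [[0, 0, -10], 0], [[0, 0, -5], 0], [[0, 0, 0], 0], [[0, 0, 0], 0]]'

```text
time: 9.73
tool_pos: [592.7, 78.0, 259.5]
tool_rot: [-1.571, 0.0, -1.863]
force: [-0.1, 0.6, 0.4]
width: 0.995
```

```bash
python3 - <<'E'
from h import *
import cv2
s=env.sense();print(s['tool_pos'],s['tool_rot'],s['force'])
for n in ('wrist','side'):
    im=env.grab_frame(n)
    cv2.imwrite(f'pics/{n}5.png',im[:,:,::-1] if n=='wrist' else cv2.resize(im[110:310,180:420,::-1],None,fx=3,fy=3))
E
```

```text
[592.68360944  78.03847519 259.49389985] [-1.57050089e+00  1.84735513e-04 -1.86284611e+00] [-0.0643699   0.5575097   0.44722248]
```

View pics/wrist5.png

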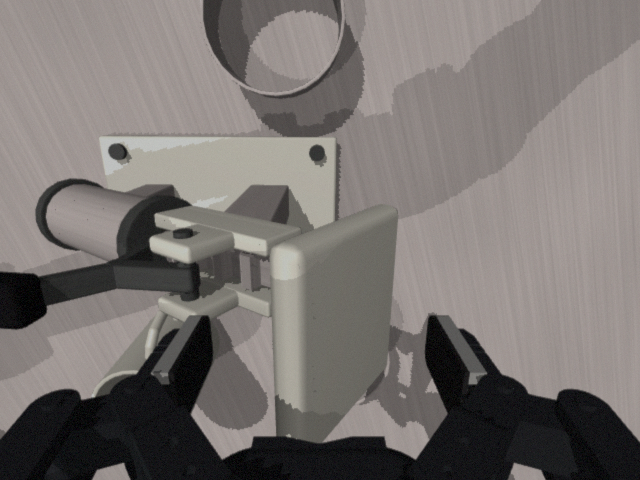

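View pics/side5.png

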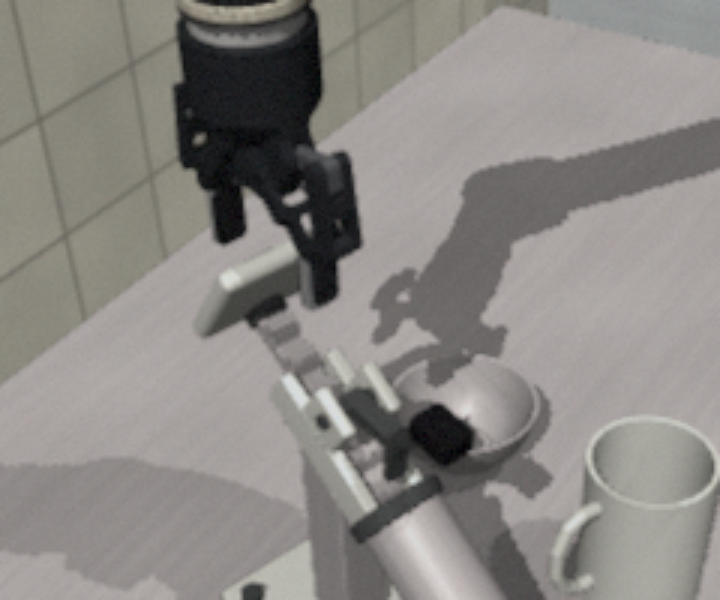

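>>> send_rows --moves '[[[0, 0, 0], 0], [[0, 0, 0], 0], [[0, 0, 0], 0], [[0, 0, 0], 0], [[0, 0, 0], 0], [[0, 0, 0], 0], [[2, -0.6, 0], 0], [[2, -0.6, 0], 0], [[2, -0.6, 0], 0], [[0, 0, 0], 0]]' --jaw 48 --newtons 60

```text
time: 10.67
tool_pos: [598.1, 76.3, 259.1]
tool_rot: [-1.572, -0.0, -1.863]
force: [-0.4, 0.4, 0.5]
width: 0.561
```

>>> send_rows --moves '[[[4.7, -1.4, 3.4], 0], [[4.7, -1.4, 3.4], 0], [[4.7, -1.4, 3.4], 0], [[4.7, -1.4, 3.4], 0], [[4.7, -1.4, 3.4], 0], [[4.7, -1.4, 3.4], 0], [[4.7, -1.4, 3.4], 0], [[4.7, -1.4, 3.4], 0], [[4.7, -1.4, 3.4], 0], [[4.7, -1.4, 3.4], 0]]'

```text
time: 11.5
tool_pos: [638.9, 63.4, 290.1]
tool_rot: [-1.586, -0.005, -1.861]
force: [-9.1, 2.2, -4.1]
width: 0.557
```

```bash
python3 - <<'E'
from h import *
import cv2
s=env.sense();print(s['tool_pos'],s['tool_rot'],s['force'],s['width'])
for n in ('wrist','side'):
    im=env.grab_frame(n)
    cv2.imwrite(f'pics/{n}6.png',im[:,:,::-1] if n=='wrist' else cv2.resize(im[110:310,180:420,::-1],None,fx=3,fy=3))
E
```

```text
[638.94628652  63.37411471 290.1325637 ] [-1.58569238 -0.00477282 -1.86073512] [-9.10688864  2.19054203 -4.08770261] 0.5574603835700199
```

View pics/side6.png

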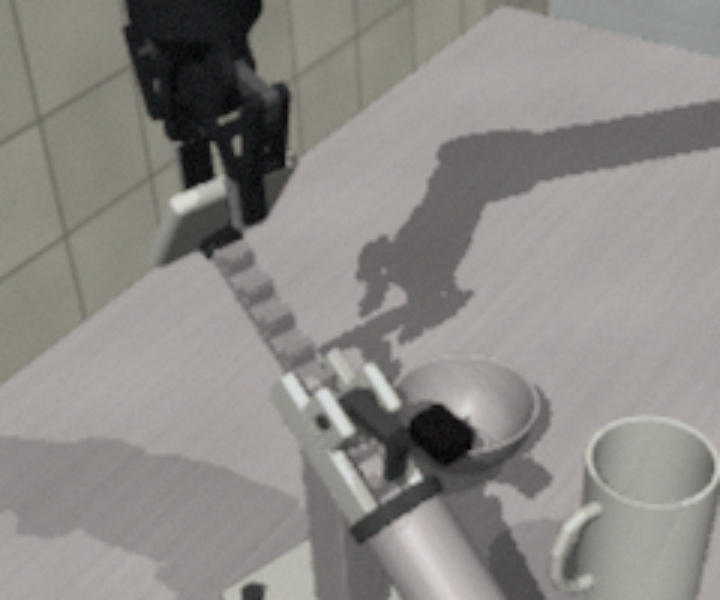

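View pics/wrist6.png

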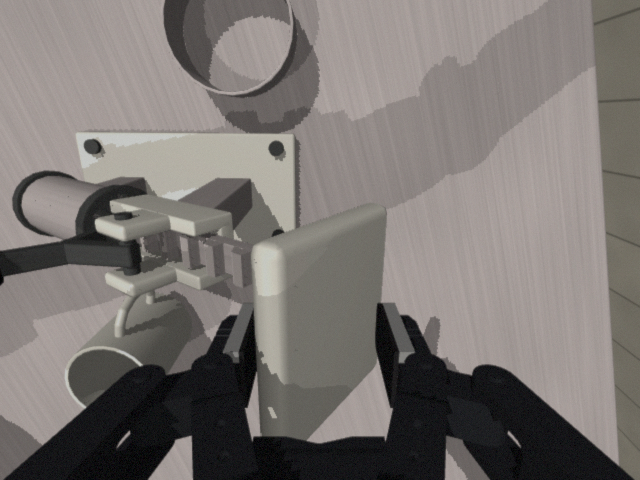

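>>> send_rows --moves '[[[3.1, -1, 2.3], 0], [[3.1, -1, 2.3], 0], [[3.1, -1, 2.3], 0], [[3.1, -1, 2.3], 0], [[3.1, -1, 2.3], 0], [[3.1, -1, 2.3], 0], [[3.1, -1, 2.3], 0], [[0, 0, 0], 0], [[0, 0, 0], 0], [[0, 0, 0], 0]]'

```text
time: 12.43
tool_pos: [660.7, 56.6, 306.1]
tool_rot: [-1.586, -0.004, -1.861]
force: [-10.3, 2.5, -3.8]
width: 0.564
```

>>> send_rows --moves '[[[1.6, -0.5, 1.1], 0], [[1.6, -0.5, 1.1], 0], [[1.6, -0.5, 1.1], 0], [[1.6, -0.5, 1.1], 0], [[1.6, -0.5, 1.1], 0], [[0, 0, 0], 0], [[0, 0, 0], 0], [[0, 0, 0], 0], [[0, 0, 0], 0], [[0, 0, 0], 0]]'

```text
time: 13.27
tool_pos: [660.6, 56.6, 306.0]
tool_rot: [-1.605, -0.009, -1.857]
force: [-18.2, 5.8, -13.8]
width: 0.564
```

>>> send_rows --moves '[[[0, 0, 0], 0], [[0, 0, 0], 0], [[0, 0, 0], 0], [[0, 0, 0], 0], [[-3, 1, 0], 0], [[-3, 1, 0], 0], [[0, 0, 0], 0], [[0, 0, 0], 0], [[0, 0, 0], 0], [[0, 0, 0], 0]]' --jaw 85

```text
time: 14.1
tool_pos: [669.3, 54.5, 315.1]
tool_rot: [-1.57, 0.0, -1.863]
force: [-0.2, 0.3, 0.7]
width: 0.999
```

```bash
python3 - <<'E'
from h import *
import cv2
s=env.sense();print(s['tool_pos'],s['tool_rot'],s['force'],s['width'])
for n in ('wrist',):
    im=env.grab_frame(n)
    cv2.imwrite(f'pics/{n}7.png',im[:,:,::-1])
E
```

```text
[669.25999196  54.54944959 315.07434101] [-1.57036155e+00  3.85326312e-05 -1.86300568e+00] [-0.23788084  0.2636026   0.7238786 ] 0.9993365987488464
```

View pics/wrist7.png

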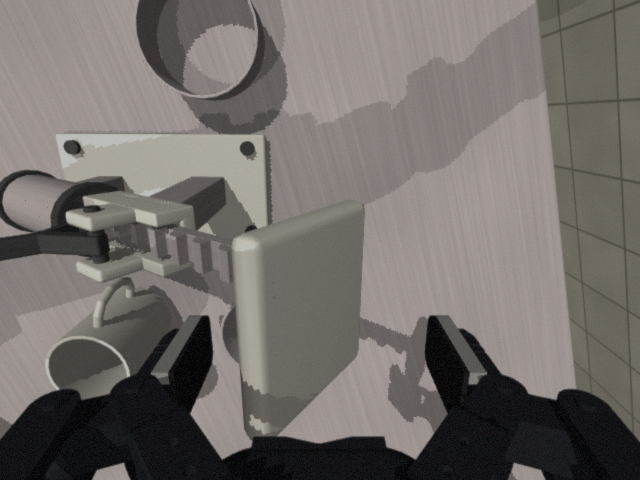

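>>> send_rows --moves '[[[0, 0, 10], 0], [[0, 0, 20], 0], [[0, 0, 25], 0], [[0, 0, 25], 0], [[0, 0, 25], 0], [[0, 0, 20], 0], [[0, 0, 10], 0], [[0, 0, 0], 0], [[0, 0, 0], 0], [[0, 0, 0], 0]]'

```text
time: 14.98
tool_pos: [668.4, 54.3, 448.2]
tool_rot: [-1.573, -0.001, -1.863]
force: [0.1, -0.6, -0.1]
width: 0.994
```

```bash
python3 - <<'E'
from h import *
import cv2
np.set_printoptions(precision=1,suppress=True)
s=env.sense();print(s['tool_pos'],s['force'],s['time'])
F=(570.5,84.9,-.295); T={}
for n in ('scene','side'):
    im=env.grab_frame(n); cv2.imwrite(f'pics/{n}8.png',im[:,:,::-1])
    for q in ['palm_plate','pawl_tab','bowl','jug','cake_ring']:
        T[n,q]=[(t['centre'],round(t['conf'],2)) for t in env.tip_of(n,q)[:1]]
        print(n,q,T[n,q])
    print(proj(n,[snw(55,42,0,F),snw(127,42,0,F),snw(135,42,0,F)]))
for q in ['palm_plate','pawl_tab','bowl','jug','cake_ring']:
    if T['scene',q] and T['side',q]: print(q,tri(ray('scene',T['scene',q][0][0]),ray('side',T['side',q][0][0])))
E
```

```text
[668.4  54.3 448.2] [ 0.1 -0.6 -0.1] 14.9833
scene palm_plate [([316.0, 216.8], 0.71)]
scene pawl_tab [([384.3, 194.1], 0.59)]
scene bowl [([256.2, 311.5], 0.83)]
scene jug [([305.9, 258.0], 0.74)]
scene cake_ring [([429.4, 361.3], 0.81)]
[[342.3 221.4]
 [321.9 219.5]
 [319.5 219.3]]
side palm_plate []
side pawl_tab [([328.6, 257.0], 0.88)]
side bowl [([286.8, 309.9], 0.39)]
side jug [([389.5, 300.0], 0.74)]
side cake_ring [([229.9, 351.0], 0.62)]
[[271.7 198.9]
 [250.6 166.7]
 [248.3 163.1]]
pawl_tab (array([444.2, 121.8, 236.9]), np.float64(0.14211852016560492))
bowl (array([588. , -16.2, -21.9]), np.float64(165.38178490029046))
jug (array([387.9, -41.9,   5.1]), np.float64(1.16075548597975))
cake_ring (array([599.9, 244.4,   5.2]), np.float64(0.40212480475549245))
```

View pics/side8.png

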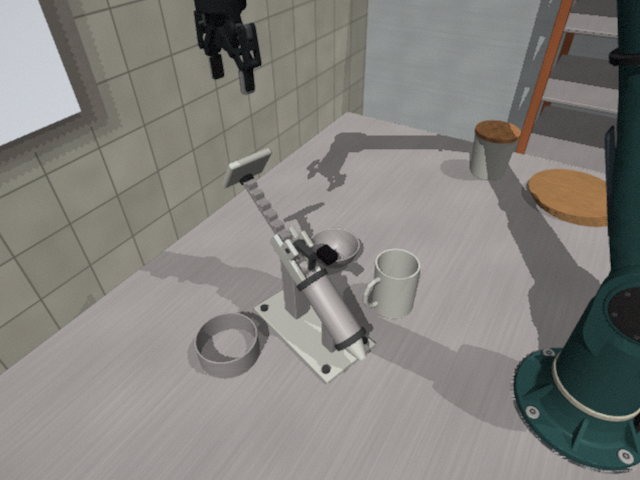

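```bash
python3 -c "
from station import env
print(env.finish_job())"
```

```text
the job is handed in; nothing more can be done
None
```

The pawl is raised, the plunger is drawn back to its stop, and the job is handed in. No verdict is reported, so this rests on my own last checks.

**What I did:** I gripped the pawl tab across its width, lifted it about 44 mm along its arc and let go. Then I hooked the palm plate with a finger and pulled it up the slope until it stopped. There the force rose from about 11 N to 24 N with no further motion. I opened the gripper and backed off upward, finishing at about 15 s.

**Last checks:**
- **Pawl:** triangulating the tab puts it at z ≈ 237 mm, which is about 0.45 rad; it needs more than 0.25.
- **Plunger:** the plate matches the fully drawn prediction to within about 4 px in both views. In the scene view it was at (316, 217) against a predicted (319.5, 219). In the side view I read it by eye at about (248, 167) against (248, 163).
- **Robot:** the gripper is about 100 mm clear of everything and the wrist force is about 0.
- **Jug and cake ring:** neither moved by more than measurement noise.

**Checks that failed or disagreed:**
- **Side view, plate:** the network found no palm plate there, which is why I read that position by eye.
- **Side view, bowl:** the network gave a false, low-confidence bowl position of 0.39, so its triangulation is meaningless. The scene view puts the bowl within 2 px of the start, and it looks unmoved in the side picture.

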